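# Vent the airtight strongbox, then unlock it and hold the key turned

### The arm

A 6-joint arm with a two-finger parallel gripper is mounted at the origin on a cart in front of the work surface, level with it; the furniture and walls round the work are solid. World frame = base frame: x ahead of the robot, y to its left, z up, the work surface at z = 0. Lengths are in m, angles in rad, forces in N, time in s.
With the tool pointing down it reaches from about 0.25 to 0.775 m from the base axis. Payload 4 kg.
Tool frame: the origin (TCP) lies midway between the tips of the shut fingers; the grasp point (between the pads) lies grip_point_offset behind it (grip_point_offset is the distance from the TCP to the grasp point, in m); z points along the fingers, y is the line along which they close (so a half turn about z gives the same grasp; the last joint's range is limited). The gripper opens to 94 mm and grips with 3 to 60 N. Pads are 16 mm wide; open, the fingers measure 119 mm over their backs; the gripper's body (75 mm by 177 mm) begins 78 mm behind the grasp point.
Start: joints at [-1.375, 0.087, 1.371, -0, 1.684, -0.103], TCP at [0.162, -0.526, 0.206] pointing down, gripper open.
Joint ranges: [-3.1, 3.1], [-0.76, 2.03], [0.27, 2.55], [-1.08, 4.22], [0.17, 2.65], [-2.57, 2.57]. Speed limits (rad/s): [2.79, 2.79, 3.14, 3.14, 3.14, 3.14].

### API

Orientations are given as [roll, pitch, yaw] about the fixed x, y, z axes, in that order (R = Rz(yaw) Ry(pitch) Rx(roll)).
In Python, from bench import * gives the robot as it stands. The module is installed in compiled form; this text tells all that it offers.
- The arm moves only by the tool apply_moves, never from a script. Its argument "commands" is a list of rows, each a list of 7 numbers: the turn, a rotation vector about the world's x, y, z in rad, then the shift along the world's x, y, z in m, then the opening in per cent of the stroke, from 0 (shut) to 100 (fully open). In form: [[ax, ay, az, x, y, z, jaw], ...]. A call has exactly 5 rows; each row is the pose to reach, as a shift and turn from the pose commanded when the call began; what a row does not reach only later rows make up. A row lasts 1/10 s, in which the tool goes at most 50 mm and 8.59 degrees, less where a joint would pass 70% of its speed; a pose out of reach is approached as far as the arm can. A call with a gripper value outside its range is refused whole. The fingers move at their own pace and stop on an object; the grip force is fixed at half the most. Time passes only in rows, so rows that repeat a pose let the fingers close, or fill a call up. It gives the time, the measured TCP pose, the force, the opening and the grip force at its end, in the units of the state.
- get_obs(): the state, without advancing time (a new reading comes with each control period).
- snapshot(name): name is "side" or "top"; returns a dict with "pixels" (400x640x3 uint8, red, green, blue), "vertical_fov" (degrees; the focal length in pixels is half the picture's height over the tangent of half this angle, whatever the lens; pixels are square), "cx", "cy" (the principal point, pixels), "k1" (the pictures are not rectified: a ray, as slopes to the right and down, at radius r is drawn at 1 + k1 r^2 times it, then the intrinsics apply), "rvec" (rotation vector, rad) and "tvec" (3), from world to camera coordinates, as OpenCV has them. Camera axes: x right, y down, z forward; pixel columns grow to the right and rows downward; lengths in m; the calibration is good to about 2 mm. A picture is of the moment at which its call begins. There is no depth.
- close_job(): hands the job in; it is judged then, once.
Trained networks look in the newest picture that a camera, given by its name, has taken for a name from the list of things; names that differ only in an ending like _2 or _b are one class to them, and where a whole thing is asked for, a point or a joint stands for the part that bears it (a point fixed in the world has none). Each returns a list of dicts, best first, with "score" (0 to 1); they miss things now and then, are a little off and sometimes report something else, mostly with a low value. They report only what shows in the picture. A call takes as long as a camera call. They do not tell look-alikes from the thing itself.
- masks_of(camera, query): "mask" (400x640 bool, what is visible of it) and "extent" ([left, top, right, bottom] in pixels, round what is visible of it).
- place_of(camera, query): "pixel" ([column, row] in pixels: a listed point, or the origin of a listed thing).
The state is a dict: "time": time; "joint_positions": joint angles; "qvel": joint speeds; "joint_torque": joint torques, N m; "tool_pos": TCP position; "ee_rot": TCP orientation; "wrist_force": force on the tool from outside, world axes, zero at the start; "wrist_torque": the same for the moment, N m; "width": finger opening in m; "finger_force": force on a finger pad.
Only numpy, scipy, OpenCV 4.12 (cv2) and the standard library are available. Lean on these libraries where they do the work, as an engineer would, in place of code of your own. Each camera call takes 0.05 s, during which the arm holds its last target. There are 200 camera calls.

### The job

Unlock the airtight steel box on the worktop. First press the black spring plunger on its lid down to its stop to let the air in, and let it come back up; then take the key out of the wooden block, push it fully home into the lock cylinder on the lid (wiggle it a little if the pins stick), and only then turn it clockwise (seen from above) a quarter turn to its stop. The lock springs back, so finish while still holding the key in there, turned to the stop; do not knock over or push away the mug, spice jar and glass that stand around.

Things in the scene. Friction and masses are not known exactly. Their poses are not given: they have to be found in the camera images.
- strongbox: Grey steel box with a lid, 166 x 206 x 90 mm high to the top of the lid, too heavy to shift. Origin: centre of its underside, on the worktop; z up; x from its front to its hinged rear, y along its long side. The lock lies at x 0, y -45 mm in its frame, the plunger at x 0, y +50 mm.
- lock_mouth (a point): Centre of the keyway's mouth, on the lock's axis, 5 mm above the lid; fixed to the box, with its axes. A steel ring of 52 mm diameter round it rises 6 mm above the lid. Two sticky spring pins stand 2 to 3 mm into the slot from its narrow ends, 11 and 19 mm below the mouth; the blade pushes them aside with a few newtons.
- keyway (a point): The same point, turning with the lock's brass plug: x is the long direction of the keyway slot (along the box's x while unturned), z up. Slot 13.5 mm (x) by 6.5 mm (y), vertical, 30 mm deep to a solid floor; its mouth is a funnel, 18.5 x 11.5 mm at the top, narrowing over 4 mm.
- plug (a joint): Turn of the lock plug in rad: 0 at rest, growing clockwise seen from above, stop at 1.5 (about a quarter turn). A spring pulls it back to 0 with 0.02 N m at rest rising to 0.08 N m at the stop. The key has about 0.13 rad of play in the slot before the plug follows.
- vent_top (a point): Centre of the top face of the plunger head: a black mushroom head, 28 mm diameter, on a steel collar on the lid. At rest its top is 30 mm above the lid. Pressed straight down; springs back when let go.
- vent (a joint): Travel of the plunger in m: 0 up, stop at 0.010. It takes 1.6 N to start and 5 N at the stop.
- key: Loose key, 45 g, standing blade down in the block. Origin: tip of the blade; z from tip to bow, x along the blade's width, y through its thickness. Steel blade 12 mm (x) by 5 mm (y), 34 mm long, the lowest 7 mm tapering to 5 x 2.4 mm; grey plastic bow above it 34 (x) x 9 (y) x 40 mm high. Fits the lock either way round. Fully home, the tip is on the keyway's floor and the bow 4 mm above the mouth.
- key_tip (a point): Tip of the key's blade, equal to the origin of the key.
- key_block: Fixed wooden block, 70 (x) x 56 (y) x 42 mm high, with a slot 13.2 x 6.2 mm along its x, 32 mm deep, in which the key stands with its tip 10 mm above the worktop. Origin: centre of its underside.
- mug_pen: White mug with handle, 83 x 110 x 86 mm, a bystander to be left alone. Origin: centre of its underside.
- spice_a: Spice jar with dark lid, standing at the back of the work (not the pair beyond the board), 41 mm diameter, 105 mm high, a bystander to be left alone. Origin: centre of its underside.
- tumbler: Clear cut-glass tumbler, 78 mm diameter, 89 mm high, a bystander to be left alone. Origin: centre of its underside.
Things that resemble listed ones, but are neither listed nor needed, are in the scene too. Of the things shaped like the key, the grey one is meant.

How it is judged:
By the outcome, as a careful person would: the job done as asked, in the order asked, and still so for the second after the job is handed in, while the arm keeps its last pose, push and grip.
It also fails if it takes over 61 s, if anything falls off the work surface, if the arm or the gripper's body presses on something with over 40 N, if the wrist force passes 120 N, or if a joint passes its speed limit or range.

## Working session

There is one attempt and no reset: what is moved stays moved. The work goes in short steps, Python scripts to look and compute and a tool call to move; the robot and the scene stay as the last step left them, time stands still between calls to the robot, and variables do not carry over. Pictures are saved under pics/ and viewed, at most 10 in all, crops included, and the job is handed in when it is done.

Besides the shell and the picture viewer there is one more tool, called after "Emit:" as a command line: name --pt "numbers of a row" for each row, then --argument value for the rest. apply_moves: Moves the arm, as the interface text tells. Its arguments: {"type":"object","properties":{"commands":{"type":"array"}},"required":["commands"]}

```bash
mkdir -p pics; cat > h.py <<'E'
from bench import *
import numpy as np, cv2
def K(s):
    f=200/np.tan(np.radians(s["vertical_fov"])/2)
    return np.array([[f,0,s["cx"]],[0,f,s["cy"]],[0,0,1.]])
def ray(s,px):
    k=K(s); d=np.array([s["k1"],0,0,0,0.])
    u=cv2.undistortPoints(np.array([[px]],float),k,d)[0,0]
    R=cv2.Rodrigues(np.array(s["rvec"],float))[0]; t=np.array(s["tvec"],float)
    v=R.T@np.array([u[0],u[1],1]); return -R.T@t, v/np.linalg.norm(v)
def tri(s1,p1,s2,p2):
    a,u=ray(s1,p1); b,v=ray(s2,p2)
    st=np.linalg.lstsq(np.c_[u,-v],b-a,rcond=None)[0]
    A=a+st[0]*u; B=b+st[1]*v
    return (A+B)/2, np.linalg.norm(A-B)
def onz(s,p,z):
    a,u=ray(s,p); return a+u*(z-a[2])/u[2]
def proj(s,P):
    return cv2.projectPoints(np.array(P,float).reshape(-1,1,3),np.array(s["rvec"],float),np.array(s["tvec"],float),K(s),np.array([s["k1"],0,0,0,0.]))[0][:,0]
def save(s,n): cv2.imwrite("pics/"+n,s["pixels"][:,:,::-1])
E
python3 - <<'E'
from h import *
np.set_printoptions(precision=4,suppress=True)
S={c:snapshot(c) for c in("side","top")}
for c in S:
    save(S[c],c+"0.png"); print(c,{k:v for k,v in S[c].items() if k!="pixels"})
    for q in("strongbox","lock_mouth","vent_top","key","key_tip","key_block","mug_pen","spice_a","tumbler"):
        print(q,[(round(d["score"],2),np.round(d["pixel"],1).tolist()) for d in place_of(c,q)], [(round(d["score"],2),np.round(d["extent"]).tolist()) for d in masks_of(c,q)] if q in("key","strongbox") else "")
o=get_obs();print(o)
E
```

```text
side {'vertical_fov': 48.744773623830795, 'cx': 321.92650558784277, 'cy': 204.24098507774553, 'k1': -0.044158075740839804, 'rvec': array([ 2.3187, -0.0184, -0.0092]), 'tvec': array([-0.5831,  0.1834,  1.1278])}
strongbox [(0.76, [297.2, 205.6])] [(0.85, [269.0, 157.0, 331.0, 232.0])]
lock_mouth [(0.8, [297.0, 188.0])] 
vent_top [(0.56, [399.9, 242.1]), (0.51, [294.4, 165.9])] 
key [(0.7, [325.5, 304.3]), (0.62, [361.9, 291.1])] [(0.7, [363.0, 269.0, 376.0, 297.0]), (0.65, [320.0, 286.0, 331.0, 304.0]), (0.5, [288.0, 187.0, 303.0, 197.0])]
key_tip [(0.76, [366.7, 294.2]), (0.58, [325.0, 310.1]), (0.15, [260.4, 163.8])] 
key_block [(0.72, [325.5, 312.7])] 
mug_pen [(0.84, [260.9, 163.3]), (0.33, [406.9, 292.2]), (0.29, [297.5, 202.5])] 
spice_a [(0.77, [403.9, 243.8])] 
tumbler [(0.89, [407.0, 292.0])] 
top {'vertical_fov': 44.546177020916986, 'cx': 318.5811202639031, 'cy': 200.56561370216266, 'k1': -0.015250838564238187, 'rvec': array([ 2.1499, -2.1884,  0.1366]), 'tvec': array([0.1668, 0.5987, 1.3719])}
strongbox [(0.71, [283.3, 234.4])] [(0.62, [244.0, 198.0, 324.0, 270.0])]
lock_mo
[... 173 characters left out ...]
 [415.0, 196.0, 420.0, 207.0])]
key_tip [(0.41, [391.9, 174.9])] 
key_block [(0.75, [413.0, 203.3])] 
mug_pen [(0.71, [215.4, 277.5])] 
spice_a [(0.69, [330.1, 138.6])] 
tumbler [(0.95, [392.5, 139.8])] 
{'time': 1.2, 'joint_positions': array([-1.3751,  0.0872,  1.3707,  0.    ,  1.6836, -0.1031]), 'qvel': array([ 0.0006,  0.0003,  0.0011, -0.0008,  0.001 ,  0.0019]), 'joint_torque': array([  0.0004, -34.0053, -30.26  ,   0.0718,   0.0238,  -0.    ]), 'tool_pos': array([ 0.1619, -0.5256,  0.2055]), 'ee_rot': array([3.1415, 0.    , 0.2988]), 'wrist_force': array([-0.3013, -0.1547, -0.509 ]), 'wrist_torque': array([-0.0384, -0.0092, -0.0085]), 'finger_force': 0.0, 'width': 0.09408358891781714}
```

```bash
python3 - <<'E'
from h import *
np.set_printoptions(precision=4,suppress=True)
a=cv2.imread("pics/side0.png");b=cv2.imread("pics/top0.png")
A=cv2.resize(a[140:330,240:440],(800,760)[:2],interpolation=cv2.INTER_CUBIC)
cv2.imwrite("pics/sidec.png",cv2.resize(a[140:330,235:435],(630,598),interpolation=cv2.INTER_CUBIC))
cv2.imwrite("pics/topc.png",cv2.resize(b[120:300,200:440],(800,600),interpolation=cv2.INTER_CUBIC))
E
```

```text
(no output)
```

View pics/sidec.png

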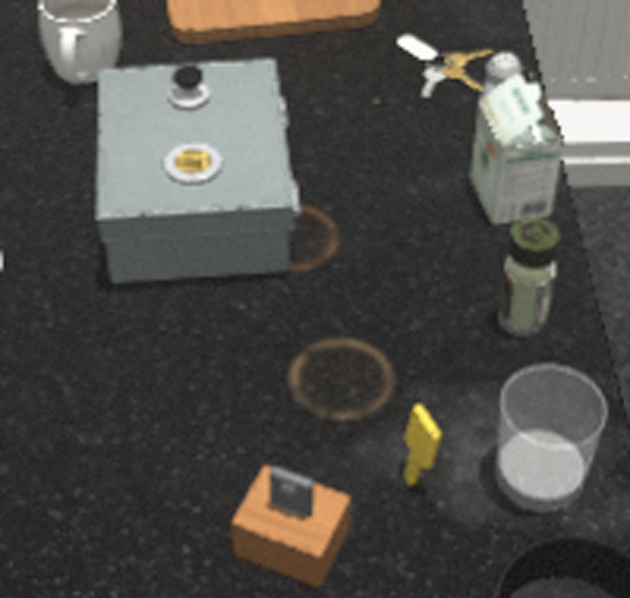

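View pics/topc.png

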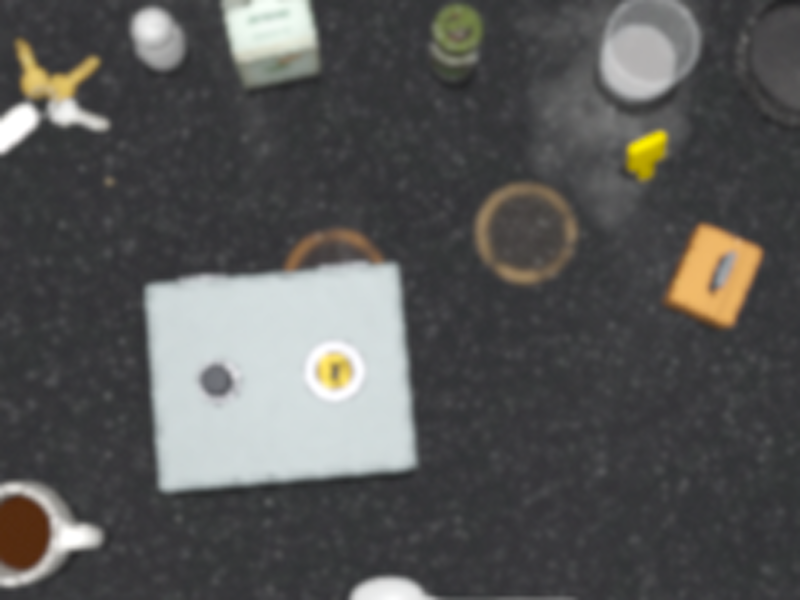

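```bash
python3 - <<'E'
from h import *
np.set_printoptions(precision=4,suppress=True)
S={c:snapshot(c) for c in("side","top")}
s,t=S["side"],S["top"]
sc=lambda x,y:(235+x*200/630-.34,140+y*190/598-.34)
tc=lambda x,y:(200+x*.3-.35,120+y*.3-.35)
print("lock",tri(s,sc(192,162),t,tc(335,371)))
print("vent",tri(s,sc(188,77),t,tc(217,380)))
for n,a,b in [("c rear R",(290,208),(415,467)),("c",(276,60),(147,285)),("c",(97,65),(161,491)),("c",(98,218),(415,467)),("c",(291,206),(400,264))]:
    print(n,tri(s,sc(*a),t,tc(*b)))
print("toplid", [onz(t,tc(*p),.09) for p in [(147,285),(400,264),(415,467),(161,491)]])
print("block top", [onz(t,tc(*p),.042) for p in [(707,224),(763,246),(735,325),(668,298)]])
print("block top side", [onz(s,sc(*p),.042) for p in [(265,466),(350,492),(322,552),(233,513)]])
print("key bow top", [tri(s,sc(*a),t,tc(*b)) for a,b in [((271,468),(716,287)),((312,489),(734,254))]])
# colour seg
for c,im,(x0,y0,x1,y1) in [("side",s,(284,180,310,202)),("top",t,(288,218,314,244))]:
    p=im["pixels"][y0:y1,x0:x1].astype(int)
    m=(p.min(2)>205); ys,xs=np.nonzero(m); print(c,"ring",m.sum(),(xs.min()+xs.max())/2+x0,(ys.min()+ys.max())/2+y0)
    m=(p[:,:,0]-p[:,:,2]>50); ys,xs=np.nonzero(m); print(c,"brass",m.sum(),xs.mean()+x0,ys.mean()+y0)
for n,P in [("mug",((260.9,163.3),(215.4,277.5))),("spice",((403.9,243.8),(330.1,138.6))),("tumb",((407,292),(392.5,139.8))),("blk",((325.5,312.7),(413,203.3)))]:
    print(n,onz(s,P[0],0),onz(t,P[1],0))
a=cv2.resize(s["pixels"][276:326,300:350],(500,500),interpolation=cv2.INTER_CUBIC)
b=cv2.resize(t["pixels"][180:220,395:435],(300,300),interpolation=cv2.INTER_CUBIC)
im=np.zeros((500,800,3),np.uint8);im[:,:500]=a;im[:300,500:]=b
c=cv2.resize(t["pixels"][218:243,288:313],(200,200),interpolation=cv2.INTER_CUBIC); im[300:,500:700]=c
cv2.imwrite("pics/key1.png",im[:,:,::-1])
E
```

```text
lock (array([0.513 , 0.2089, 0.0941]), np.float64(0.0019963888388722516))
vent (array([0.5068, 0.3036, 0.1148]), np.float64(0.0028914531676364937))
c rear R (array([0.5157, 0.1433, 0.1008]), np.float64(0.16580235703503293))
c (array([0.5877, 0.3636, 0.0873]), np.float64(0.002927842910514728))
c (array([0.418 , 0.3515, 0.0942]), np.float64(0.0016756001878651104))
c (array([0.4346, 0.145 , 0.0887]), np.float64(0.0037632957680846764))
c (array([0.5997, 0.1539, 0.091 ]), np.float64(0.00012880553228508535))
toplid [array([0.5859, 0.3631, 0.09  ]), array([0.5998, 0.1538, 0.09  ]), array([0.4327, 0.1447, 0.09  ]), array([0.4171, 0.3519, 0.09  ])]
block top [array([ 0.6357, -0.1124,  0.042 ]), array([ 0.6157, -0.1601,  0.042 ]), array([ 0.5479, -0.133 ,  0.042 ]), array([ 0.5722, -0.0763,  0.042 ])]
block top side [array([ 0.5755, -0.0792,  0.042 ]), array([ 0.638 , -0.1039,  0.042 ]), array([ 0.6156, -0.1549,  0.042 ]), array([ 0.552 , -0.1207,  0.042 ])]
key bow top [(array([ 0.5787, -0.1097,  0.0805]), np.float64(0.00318767422958228)), (array([ 0.607 , -0.1265,  0.0778]), np.float64(0.004188322300183172))]
side ring 71 296.0 191.0
side brass 65 295.75384615384615 190.84615384615384
top ring 574 300.5 230.5
top brass 91 299.8021978021978 230.72527472527472
mug [0.3852 0.4605 0.    ] [0.3868 0.4578 0.    ]
spice [0.8065 0.0927 0.    ] [0.7911 0.1178 0.    ]
tumb [ 0.7912 -0.0657  0.    ] [ 0.7846 -0.0691  0.    ]
blk [ 0.5904 -0.1207  0.    ] [ 0.5924 -0.1229  0.    ]
```

View pics/key1.png

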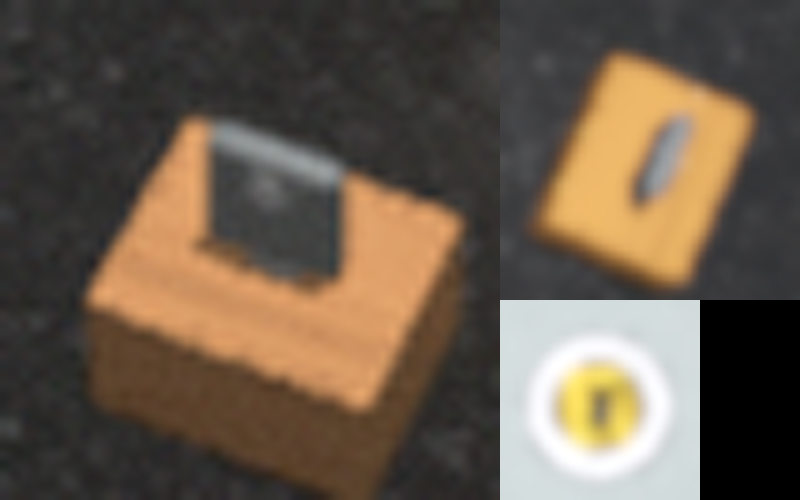

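The side picture shows the box with its black plunger (294,165) and brass lock (296,191). Two things are key-shaped. The grey one stands in the wooden block (side 327,292; top 417,201). The yellow one stands free to its right (side 367,282; top 394,167). The grey one in the block fits the description, and the crop confirms it. I'm heading for the plunger first.

Emit:
apply_moves --pt "0 0 0.12 0.017 0.0415 0 0" --pt "0 0 0.24 0.034 0.083 0 0" --pt "0 0 0.36 0.051 0.1245 0 0" --pt "0 0 0.48 0.068 0.166 0 0" --pt "0 0 0.6 0.086 0.207 0 0"

```text
time: 1.8
tool_pos: [0.2482, -0.317, 0.2056]
ee_rot: [3.141, -0.0, 0.903]
wrist_force: [-0.5, 0.1, 0.5]
width: 0.0574
finger_force: 0.0
```

Emit:
apply_moves --pt "0 0 0.12 0.017 0.0415 0 0" --pt "0 0 0.24 0.034 0.083 0 0" --pt "0 0 0.36 0.051 0.1245 0 0" --pt "0 0 0.48 0.068 0.166 0 0" --pt "0 0 0.6 0.086 0.207 0 0"

```text
time: 2.3
tool_pos: [0.3342, -0.11, 0.2059]
ee_rot: [3.14, 0.001, 1.503]
wrist_force: [0.5, -0.3, -0.3]
width: 0.0174
finger_force: 0.0
```

Emit:
apply_moves --pt "0 0 0.12 0.017 0.0415 0 0" --pt "0 0 0.24 0.034 0.083 0 0" --pt "0 0 0.36 0.051 0.1245 0 0" --pt "0 0 0.48 0.068 0.166 0 0" --pt "0 0 0.6 0.086 0.207 0 0"

```text
time: 2.8
tool_pos: [0.4202, 0.0974, 0.2059]
ee_rot: [3.14, 0.001, 2.104]
wrist_force: [1.5, 0.5, 1.1]
width: 0.0006
finger_force: 0.0
```

Emit:
apply_moves --pt "0 0 0.12 0.017 0.0415 0 0" --pt "0 0 0.24 0.034 0.083 0 0" --pt "0 0 0.36 0.051 0.1245 0 0" --pt "0 0 0.48 0.068 0.166 0 0" --pt "0 0 0.6 0.086 0.207 0 0"

```text
time: 3.3
tool_pos: [0.5063, 0.3043, 0.2055]
ee_rot: [3.141, 0.0, 2.704]
wrist_force: [0.5, -0.3, 0.7]
width: 0.0006
finger_force: 0.0
```

Emit:
apply_moves --pt "0 0 0 0 0 -0.03 0" --pt "0 0 0 0 0 -0.06 0" --pt "0 0 0 0 0 -0.075 0" --pt "0 0 0 0 0 -0.08 0" --pt "0 0 0 0 0 -0.084 0"

```text
time: 3.8
tool_pos: [0.5062, 0.3022, 0.122]
ee_rot: [3.141, 0.001, 2.698]
wrist_force: [-0.4, 0.4, 0.7]
width: 0.0006
finger_force: 0.0
```

Emit:
apply_moves --pt "0 0 0 0 0 -0.003 0" --pt "0 0 0 0 0 -0.006 0" --pt "0 0 0 0 0 -0.008 0" --pt "0 0 0 0 0 -0.009 0" --pt "0 0 0 0 0 -0.01 0"

```text
time: 4.3
tool_pos: [0.5067, 0.3024, 0.1127]
ee_rot: [3.14, 0.002, 2.699]
wrist_force: [0.2, -0.8, 5.1]
width: 0.0003
finger_force: 2.0
```

```bash
python3 - <<'E'
from h import *
np.set_printoptions(precision=4,suppress=True)
from scipy.optimize import least_squares
import bench
print([n for n in dir(bench) if not n.startswith("_")], getattr(bench,"grip_point_offset",None))
s,t=snapshot("side"),snapshot("top")
# joint fit of block pose: compare rendered hull with mask in both views
obs=[]
for c,im in(("side",s),("top",t)):
    m=masks_of(c,"key_block"); print(c,len(m),[ (d["score"],d["extent"]) for d in m])
    p=im["pixels"].astype(int); g=np.zeros((400,640),bool)
    (x0,y0,x1,y1)=(300,276,350,330) if c=="side" else (390,175,440,225)
    g[y0:y1,x0:x1]=((p[:,:,0]-p[:,:,2])>25)[y0:y1,x0:x1]&~(p[:,:,1]>p[:,:,0]*.85)[y0:y1,x0:x1]
    g=cv2.morphologyEx(g.astype(np.uint8),cv2.MORPH_CLOSE,np.ones((7,7),np.uint8)); obs.append(g); print(g.sum())
def render(im,q):
    c,sn=np.cos(q[2]),np.sin(q[2])
    P=[(q[0]+c*x-sn*y,q[1]+sn*x+c*y,z) for x in(-.035,.035) for y in(-.028,.028) for z in(0,.042)]
    h=cv2.convexHull(proj(im,P).astype(np.float32)); o=np.zeros((400,640),np.uint8)
    cv2.fillConvexPoly(o,np.round(h*256).astype(np.int32),255,cv2.LINE_AA,8); return o/255.
from scipy.optimize import minimize
for sel in ([0],[1],[0,1]):
    f=lambda q:sum(np.abs(render((s,t)[i],q)-obs[i]).sum() for i in sel)
    r=minimize(f,[.593,-.1185,-.45],method="Nelder-Mead",options=dict(initial_simplex=np.array([[.593,-.1185,-.45],[.6,-.1185,-.45],[.593,-.11,-.45],[.593,-.1185,-.35]])))
    print(sel,r.x,r.fun)
o=get_obs(); print(o["time"],o["tool_pos"],o["wrist_force"])
a=cv2.resize(s["pixels"][130:230,250:350],(500,500),interpolation=cv2.INTER_CUBIC)
cv2.imwrite("pics/press.png",a[:,:,::-1])
E
```

```text
['IKError', 'close_job', 'get_obs', 'grip_point_offset', 'masks_of', 'place_of', 'snapshot'] 0.0188
side 1 [(0.97, [306.5, 290.2, 349.0, 326.5])]
879
top 2 [(0.75, [399.9, 188.8, 427.4, 218.4]), (0.72, [377.9, 118.4, 411.9, 150.9])]
650
[0] [ 0.5939 -0.1171 -0.425 ] 203.21176470588233
[1] [ 0.5925 -0.12   -0.4114] 36.752941176470586
[0, 1] [ 0.5934 -0.1191 -0.4237] 259.00392156862745
4.5 [0.5067 0.3025 0.1123] [ 1.3813 -1.6106  4.1743]
```

Emit:
apply_moves --pt "0 0 0 0 0 -0.001 0" --pt "0 0 0 0 0 -0.002 0" --pt "0 0 0 0 0 -0.003 0" --pt "0 0 0 0 0 -0.004 0" --pt "0 0 0 0 0 -0.004 0"

```text
time: 5.0
tool_pos: [0.5067, 0.3025, 0.1101]
ee_rot: [3.139, 0.002, 2.699]
wrist_force: [-1.0, -2.3, 11.2]
width: 0.0004
finger_force: 5.9
```

Emit:
apply_moves --pt "0 0 0 0 0 0.02 0" --pt "0 0 0 0 0 0.06 0" --pt "0 0 0 0.005 -0.03 0.1 40" --pt "0 0 0 0.012 -0.07 0.1 40" --pt "0 0 0 0.02 -0.11 0.1 40"

```text
time: 5.5
tool_pos: [0.5257, 0.1921, 0.2081]
ee_rot: [3.14, -0.0, 2.701]
wrist_force: [0.3, -0.0, -0.6]
width: 0.0212
finger_force: 0.0
```

```bash
python3 - <<'E'
from h import *
s,t=snapshot("side"),snapshot("top")
a=cv2.resize(s["pixels"][140:220,255:335],(400,400),interpolation=cv2.INTER_CUBIC)
b=cv2.resize(t["pixels"][200:280,240:320],(400,400),interpolation=cv2.INTER_CUBIC)
cv2.imwrite("pics/vent2.png",np.hstack([a,b])[:,:,::-1])
for c,im in(("side",s),("top",t)): print(c,[(d["score"],d["pixel"]) for d in place_of(c,"vent_top")], proj(im,[[.506,.303,.12],[.506,.303,.11]]))
E
```

```text
side [(0.55, [295.1, 164.0]), (0.21, [295.7, 192.5])] [[293.44384369 162.88221003]
 [293.63745736 165.63797355]]
top [(0.38, [264.0, 232.4])] [[264.702192   233.33758445]
 [265.06517859 233.50895842]]
```

View pics/vent2.png

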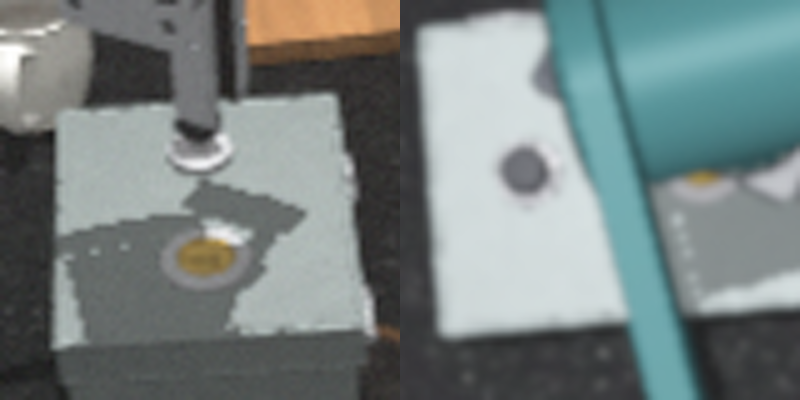

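Emit:
apply_moves --pt "0 0 0 0.008 -0.04 0 40" --pt "0 0 0 0.016 -0.08 0 40" --pt "0 0 0 0.024 -0.12 0 40" --pt "0 0 0.01 0.032 -0.16 0 40" --pt "0 0 0.02 0.04 -0.2 0 40"

```text
time: 6.2
tool_pos: [0.5657, -0.0071, 0.2063]
ee_rot: [3.141, -0.003, 2.722]
wrist_force: [1.0, 0.1, -0.1]
width: 0.0375
finger_force: 0.0
```

Emit:
apply_moves --pt "0 0 0 0.01 -0.04 -0.01 40" --pt "0 0 0 0.02 -0.08 -0.03 40" --pt "0 0 0 0.027 -0.111 -0.05 40" --pt "0 0 0 0.027 -0.111 -0.07 40" --pt "0 0 0 0.027 -0.111 -0.08 40"

```text
time: 6.7
tool_pos: [0.5917, -0.1174, 0.1236]
ee_rot: [3.141, -0.007, 2.719]
wrist_force: [0.3, 0.9, -0.3]
width: 0.0374
finger_force: 0.0
```

Emit:
apply_moves --pt "0 0 0 0 0 -0.025 40" --pt "0 0 0 0 0 -0.05 40" --pt "0 0 0 0 0 -0.068 40" --pt "0 0 0 0 0 -0.076 40" --pt "0 0 0 0 0 -0.076 40"

```text
time: 7.2
tool_pos: [0.5921, -0.1169, 0.0501]
ee_rot: [3.141, -0.003, 2.721]
wrist_force: [0.0, -0.6, -0.0]
width: 0.0377
finger_force: 0.0
```

```bash
python3 - <<'E'
from h import *
s,t=snapshot("side"),snapshot("top"); o=get_obs(); print(o["tool_pos"],o["ee_rot"],o["wrist_force"],o["joint_positions"])
a=cv2.resize(s["pixels"][260:340,285:365],(400,400),interpolation=cv2.INTER_CUBIC)
b=cv2.resize(t["pixels"][160:240,375:455],(400,400),interpolation=cv2.INTER_CUBIC)
cv2.imwrite("pics/grasp.png",np.hstack([a,b])[:,:,::-1])
E
```

```text
[ 0.59364767 -0.11794101  0.05249681] [3.14103887e+00 1.35409445e-03 2.71992520e+00] [0.38860819 1.00714559 0.35110631] [-2.89985941e-01  2.82852872e-01  1.45126721e+00  3.76288741e-04
  1.40605750e+00 -1.43917664e+00]
```

View pics/grasp.png

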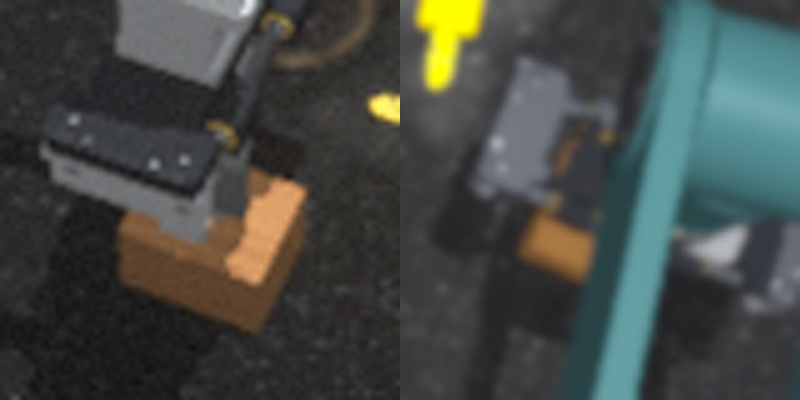

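The fingers stand either side of the bow above the block (side crop about 215,200), so I'm closing on it.

Emit:
apply_moves --pt "0 0 0 0 0 -0.003 20" --pt "0 0 0 0 0 -0.003 10" --pt "0 0 0 0 0 -0.003 0" --pt "0 0 0 0 0 -0.003 0" --pt "0 0 0 0 0 -0.003 0"

```text
time: 7.8
tool_pos: [0.5933, -0.1183, 0.0489]
ee_rot: [3.14, 0.001, 2.719]
wrist_force: [0.9, 0.9, 0.9]
width: 0.0089
finger_force: 30.0
```

```bash
python3 - <<'E'
from h import *
np.set_printoptions(precision=4,suppress=True)
o=get_obs(); print({k:o[k] for k in("time","tool_pos","ee_rot","wrist_force","wrist_torque","width","finger_force")})
E
```

```text
{'time': 7.8, 'tool_pos': array([ 0.5933, -0.1183,  0.0489]), 'ee_rot': array([3.1404, 0.0007, 2.7187]), 'wrist_force': array([0.9235, 0.8753, 0.8565]), 'wrist_torque': array([ 0.3156, -0.3167,  0.0471]), 'width': 0.008884449637803396, 'finger_force': 29.98952865600586}
```

Emit:
apply_moves --pt "0 0 0 0 0 0.01 0" --pt "0 0 0 0 0 0.03 0" --pt "0 0 0 0 0 0.06 0" --pt "0 0 0 0 0 0.1 0" --pt "0 0 0.05 -0.006 0.02 0.14 0"

```text
time: 8.3
tool_pos: [0.5863, -0.1006, 0.1897]
ee_rot: [-3.14, -0.001, 2.767]
wrist_force: [0.7, 0.2, -0.5]
width: 0.0089
finger_force: 30.0
```

Emit:
apply_moves --pt "0 0 0.08 -0.009 0.035 0.01 0" --pt "0 0 0.16 -0.018 0.07 0.01 0" --pt "0 0 0.24 -0.026 0.105 0.01 0" --pt "0 0 0.32 -0.034 0.14 0.01 0" --pt "0 0 0.4 -0.042 0.175 0.01 0"

```text
time: 8.8
tool_pos: [0.5442, 0.0772, 0.1994]
ee_rot: [-3.141, 0.0, -3.112]
wrist_force: [-0.0, -0.3, -0.4]
width: 0.0087
finger_force: 30.0
```

Emit:
apply_moves --pt "0 0 0.02 -0.009 0.035 0 0" --pt "0 0 0.039 -0.018 0.07 0 0" --pt "0 0 0.039 -0.026 0.1 -0.01 0" --pt "0 0 0.039 -0.033 0.132 -0.02 0" --pt "0 0 0.039 -0.033 0.132 -0.03 0"

```text
time: 9.3
tool_pos: [0.5107, 0.2113, 0.169]
ee_rot: [3.141, 0.0, -3.071]
wrist_force: [0.2, -0.4, -1.3]
width: 0.0088
finger_force: 30.0
```

```bash
cat > look.py <<'E'
from h import *
import sys
np.set_printoptions(precision=4,suppress=True)
s,t=snapshot("side"),snapshot("top"); o=get_obs(); print({k:o[k] for k in("time","tool_pos","ee_rot","wrist_force","wrist_torque","width","joint_positions")})
for c,im in(("side",s),("top",t)):
    for q in("key_tip","lock_mouth"): print(c,q,[(round(d["score"],2),np.round(d["pixel"],1)) for d in place_of(c,q)])
P=o["tool_pos"]; print("exp tip",proj(s,[P-[0,0,.0385]]),proj(t,[P-[0,0,.0385]]),"lock",proj(s,[[.512,.2087,.095]]),proj(t,[[.512,.2087,.095]]))
a=cv2.resize(s["pixels"][150:214,260:324],(512,512),interpolation=cv2.INTER_CUBIC)
b=cv2.resize(t["pixels"][200:264,270:334],(256,256),interpolation=cv2.INTER_CUBIC)
im=np.zeros((512,768,3),np.uint8); im[:,:512]=a; im[:256,512:]=b
cv2.imwrite("pics/"+sys.argv[1],im[:,:,::-1])
E
python3 look.py over.png
```

```text
{'time': 9.4, 'tool_pos': array([0.5107, 0.2081, 0.1671]), 'ee_rot': array([-3.1398, -0.0031, -3.074 ]), 'wrist_force': array([ 1.5081, -1.0395, -0.3576]), 'wrist_torque': array([ 0.0668, -0.1773,  0.0146]), 'width': 0.008737037079763279, 'joint_positions': array([ 0.2847,  0.1038,  1.4285, -0.0011,  1.6127, -1.3537])}
side key_tip [(0.81, array([362.7, 278.8])), (0.41, array([293.3, 181.8])), (0.31, array([400. , 239.8]))]
side lock_mouth []
top key_tip [(0.68, array([383. , 178.1]))]
top lock_mouth [(0.85, array([300.7, 230.8]))]
exp tip [[293.7149 181.7772]] [[300.1052 230.7676]] lock [[294.8591 190.9936]] [[300.1797 230.9462]]
```

View pics/over.png

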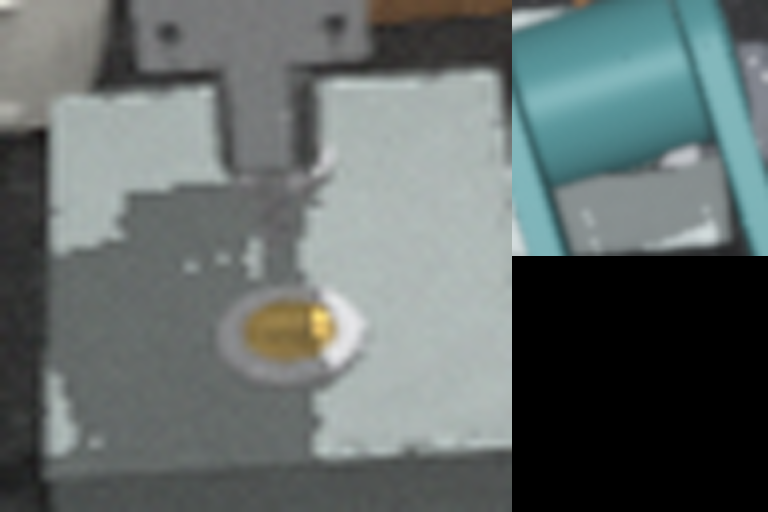

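Emit:
apply_moves --pt "0 0 0 0.001 0 -0.012 0" --pt "0 0 0 0.001 0 -0.022 0" --pt "0 0 0 0.001 0 -0.03 0" --pt "0 0 0 0.001 0 -0.034 0" --pt "0 0 0 0.001 0 -0.036 0"

```text
time: 10.1
tool_pos: [0.5125, 0.2082, 0.1314]
ee_rot: [-3.141, -0.002, -3.075]
wrist_force: [0.0, -0.3, 0.0]
width: 0.0087
finger_force: 30.0
```

Emit:
apply_moves --pt "0 0 0 0 0 -0.001 0" --pt "0 0 0 0 0 -0.002 0" --pt "0 0 0 0 0 -0.003 0" --pt "0 0 0 0 0 -0.004 0" --pt "0 0 0 0 0 -0.005 0"

```text
time: 10.6
tool_pos: [0.513, 0.2084, 0.1277]
ee_rot: [3.141, 0.0, -3.075]
wrist_force: [0.4, -0.3, -0.8]
width: 0.0089
finger_force: 30.0
```

```bash
python3 look.py in1.png
```

```text
{'time': 10.7, 'tool_pos': array([0.5128, 0.2084, 0.1274]), 'ee_rot': array([ 3.1416, -0.0002, -3.0753]), 'wrist_force': array([-0.528 , -0.5167, -0.514 ]), 'wrist_torque': array([ 0.0274, -0.1745,  0.0296]), 'width': 0.008866879939128129, 'joint_positions': array([ 0.2834,  0.1233,  1.4866,  0.0001,  1.5319, -1.3536])}
side key_tip [(0.51, array([294.8, 194.9])), (0.49, array([358.9, 282. ]))]
side lock_mouth [(0.65, array([296.1, 190.2]))]
top key_tip [(0.53, array([381.4, 179.5]))]
top lock_mouth []
exp tip [[295.2763 192.7354]] [[300.36   230.7526]] lock [[294.8591 190.9936]] [[300.1797 230.9462]]
```

Emit:
apply_moves --pt "0 0 0 0 0 -0.0015 0" --pt "0 0 0 0 0 -0.003 0" --pt "0 0 0 0 0 -0.0045 0" --pt "0 0 0 0 0 -0.006 0" --pt "0 0 0 0 0 -0.006 0"

```text
time: 11.4
tool_pos: [0.5129, 0.2083, 0.1212]
ee_rot: [3.142, -0.0, -3.075]
wrist_force: [0.6, -0.1, 0.0]
width: 0.0086
finger_force: 30.0
```

```bash
cat > st.py <<'E'
from h import *
np.set_printoptions(precision=4,suppress=True)
o=get_obs(); print({k:o[k] for k in("time","tool_pos","ee_rot","wrist_force","wrist_torque","width")})
E
python3 st.py
```

```text
{'time': 11.4, 'tool_pos': array([0.5129, 0.2083, 0.1212]), 'ee_rot': array([ 3.1416, -0.0002, -3.0754]), 'wrist_force': array([ 0.5548, -0.1293,  0.0174]), 'wrist_torque': array([ 0.0401, -0.1419,  0.0133]), 'width': 0.008643805087891816}
```

Emit:
apply_moves --pt "0 0 0 0 0 -0.001 0" --pt "0 0 0 0 0 -0.002 0" --pt "0 0 0 0 0 -0.003 0" --pt "0 0 0 0 0 -0.004 0" --pt "0 0 0 0 0 -0.004 0"

```text
time: 11.9
tool_pos: [0.5129, 0.2084, 0.1173]
ee_rot: [3.142, -0.0, -3.075]
wrist_force: [0.4, 0.7, -0.8]
width: 0.0089
finger_force: 30.0
```

Emit:
apply_moves --pt "0 0 0 0 0 -0.001 0" --pt "0 0 0 0 0 -0.002 0" --pt "0 0 0 0 0 -0.003 0" --pt "0 0 0 0 0 -0.004 0" --pt "0 0 0 0 0 -0.004 0"

```text
time: 12.4
tool_pos: [0.5128, 0.2085, 0.1134]
ee_rot: [3.141, 0.0, -3.075]
wrist_force: [-1.2, 0.1, 0.6]
width: 0.009
finger_force: 30.0
```

```bash
python3 st.py
```

```text
{'time': 12.4, 'tool_pos': array([0.5128, 0.2085, 0.1134]), 'ee_rot': array([ 3.1412,  0.    , -3.0754]), 'wrist_force': array([-1.2135,  0.1154,  0.5882]), 'wrist_torque': array([ 0.0981, -0.0099, -0.0085]), 'width': 0.008966937674970478}
```

Emit:
apply_moves --pt "0 0 0 0 0 -0.001 0" --pt "0 0 0 0 0 -0.002 0" --pt "0 0 0 0 0 -0.003 0" --pt "0 0 0 0 0 -0.004 0" --pt "0 0 0 0 0 -0.004 0"

```text
time: 12.9
tool_pos: [0.5136, 0.2084, 0.1097]
ee_rot: [3.141, 0.002, -3.075]
wrist_force: [0.4, 0.6, 2.9]
width: 0.009
finger_force: 30.0
```

```bash
python3 look.py in2.png
```

```text
{'time': 13.0, 'tool_pos': array([0.5135, 0.2084, 0.1096]), 'ee_rot': array([ 3.1413,  0.0015, -3.0755]), 'wrist_force': array([ 1.6075, -0.0376,  3.448 ]), 'wrist_torque': array([ 0.1382, -0.4055,  0.0211]), 'width': 0.008662873789561466, 'joint_positions': array([ 0.2833,  0.1335,  1.5112, -0.0001,  1.4953, -1.3536])}
side key_tip [(0.84, array([361.9, 278.8])), (0.41, array([298.7, 198.7])), (0.23, array([262.1, 165.1]))]
side lock_mouth [(0.63, array([293.6, 191.6]))]
top key_tip [(0.6, array([380.9, 177.4]))]
top lock_mouth [(0.57, array([301.8, 231. ]))]
exp tip [[295.8704 197.4932]] [[300.496  230.8269]] lock [[294.8591 190.9936]] [[300.1797 230.9462]]
```

View pics/in2.png

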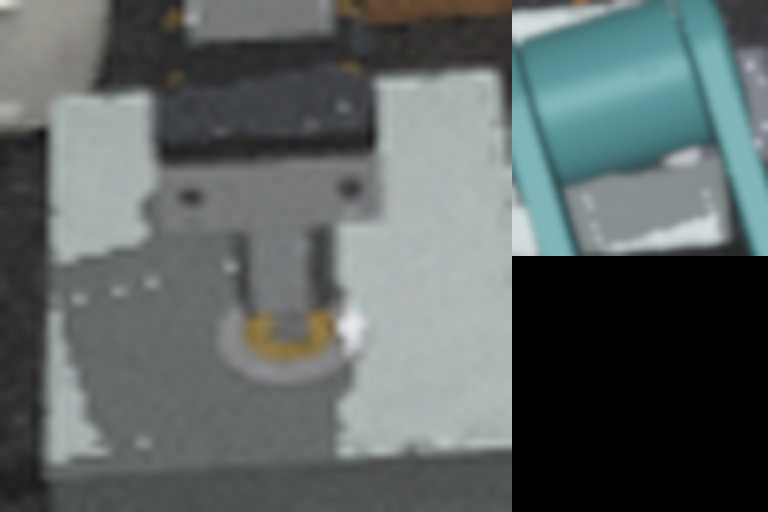

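The blade stands in the brass plug, centred (crop 288,325). The pins are beginning to resist with about 3 N, so I'm pressing on.

Emit:
apply_moves --pt "0 0 0 0 0 -0.001 0" --pt "0 0 0 0 0 -0.002 0" --pt "0 0 0 0 0 -0.003 0" --pt "0 0 0 0 0 -0.004 0" --pt "0 0 0 0 0 -0.004 0"

```text
time: 13.7
tool_pos: [0.5131, 0.2083, 0.1049]
ee_rot: [-3.142, 0.0, -3.075]
wrist_force: [4.0, -0.1, -0.2]
width: 0.0088
finger_force: 30.0
```

```bash
python3 st.py
```

```text
{'time': 13.7, 'tool_pos': array([0.5131, 0.2083, 0.1049]), 'ee_rot': array([-3.1415,  0.0003, -3.0755]), 'wrist_force': array([ 3.952 , -0.0583, -0.2184]), 'wrist_torque': array([ 0.1657, -1.0489, -0.0575]), 'width': 0.008762418258677147}
```

Emit:
apply_moves --pt "0 0 0 0.0005 0 0 0" --pt "0 0 0 0.001 0 -0.001 0" --pt "0 0 0 0.001 0 -0.002 0" --pt "0 0 0 0.001 0 -0.003 0" --pt "0 0 0 0.001 0 -0.003 0"

```text
time: 14.2
tool_pos: [0.5135, 0.2083, 0.1035]
ee_rot: [3.142, -0.001, -3.075]
wrist_force: [0.3, 0.6, 5.6]
width: 0.0087
finger_force: 30.0
```

```bash
python3 st.py
```

```text
{'time': 14.2, 'tool_pos': array([0.5135, 0.2083, 0.1035]), 'ee_rot': array([ 3.1415, -0.0006, -3.0752]), 'wrist_force': array([0.272 , 0.6328, 5.554 ]), 'wrist_torque': array([-0.0631, -0.0923, -0.0103]), 'width': 0.008700877305831562}
```

Emit:
apply_moves --pt "0 0 0 0 0 -0.001 0" --pt "0 0 0.03 0 0 -0.002 0" --pt "0 0 -0.03 0 0 -0.002 0" --pt "0 0 0 0 0 -0.002 0" --pt "0 0 0 0 0 -0.002 0"

```text
time: 14.7
tool_pos: [0.5136, 0.2084, 0.1033]
ee_rot: [3.141, 0.001, -3.075]
wrist_force: [-2.7, -0.9, 11.5]
width: 0.009
finger_force: 30.0
```

```bash
python3 look.py home.png
```

```text
{'time': 14.8, 'tool_pos': array([0.5135, 0.2084, 0.1033]), 'ee_rot': array([ 3.1414,  0.0005, -3.0752]), 'wrist_force': array([-3.095 , -0.3752, 11.3095]), 'wrist_torque': array([-0.2519,  0.3927, -0.0106]), 'width': 0.009027568391530077, 'joint_positions': array([ 0.2831,  0.1383,  1.5189,  0.0001,  1.484 , -1.3541])}
side key_tip [(0.6, array([296.1, 199. ])), (0.54, array([360. , 281.7]))]
side lock_mouth [(0.68, array([297. , 189.5]))]
top key_tip [(0.49, array([384. , 175.3]))]
top lock_mouth [(0.85, array([300.9, 228. ]))]
exp tip [[295.9919 199.1975]] [[300.565  230.9422]] lock [[294.8591 190.9936]] [[300.1797 230.9462]]
```

View pics/home.png

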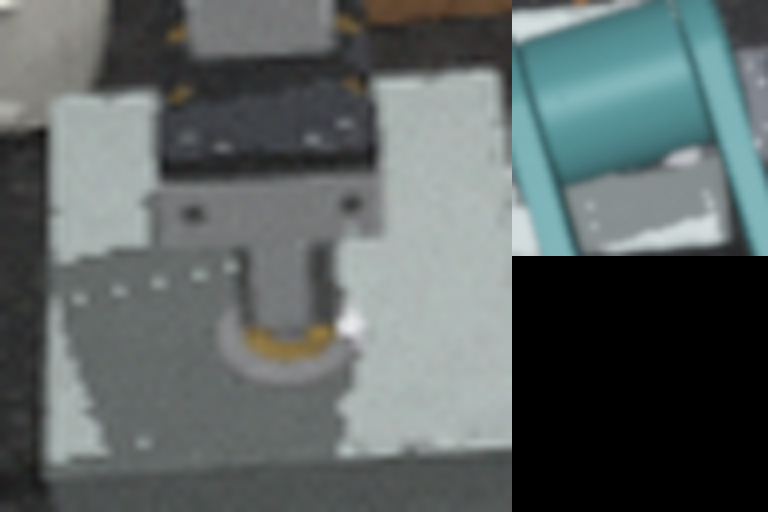

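The key is home: it stopped at the predicted height, and the force doubled with no further travel. Now I'm turning it clockwise.

Emit:
apply_moves --pt "0 0 -0.06 -0.0005 0 0.001 0" --pt "0 0 -0.14 -0.0005 0 0.001 0" --pt "0 0 -0.22 -0.0005 0 0.001 0" --pt "0 0 -0.3 -0.0005 0 0.001 0" --pt "0 0 -0.38 -0.0005 0 0.001 0"

```text
time: 15.5
tool_pos: [0.5134, 0.2092, 0.1034]
ee_rot: [3.139, 0.0, 2.825]
wrist_force: [-0.6, 1.1, 7.2]
width: 0.009
finger_force: 30.0
```

```bash
python3 st.py
```

```text
{'time': 15.5, 'tool_pos': array([0.5134, 0.2092, 0.1034]), 'ee_rot': array([3.1395, 0.0003, 2.8251]), 'wrist_force': array([-0.5679,  1.0804,  7.1919]), 'wrist_torque': array([ 0.3412, -0.0521, -0.0138]), 'width': 0.008951279709185874}
```

Emit:
apply_moves --pt "0 0 -0.09 0 0 0 0" --pt "0 0 -0.18 0 0 0 0" --pt "0 0 -0.27 0 0 0 0" --pt "0 0 -0.36 0 0 0 0" --pt "0 0 -0.45 0 0 0 0"

```text
time: 16.0
tool_pos: [0.5139, 0.2101, 0.1034]
ee_rot: [3.137, -0.001, 2.375]
wrist_force: [0.9, 2.8, 6.6]
width: 0.0087
finger_force: 30.0
```

```bash
python3 st.py
```

```text
{'time': 16.0, 'tool_pos': array([0.5139, 0.2101, 0.1034]), 'ee_rot': array([ 3.1372, -0.0009,  2.3749]), 'wrist_force': array([0.9027, 2.8116, 6.5792]), 'wrist_torque': array([ 0.7056, -0.3882,  0.0681]), 'width': 0.008717789653236087}
```

Emit:
apply_moves --pt "0 0 -0.09 0 0.0005 0 0" --pt "0 0 -0.18 0.0003 0.001 0 0" --pt "0 0 -0.27 0.0005 0.0015 0 0" --pt "0 0 -0.36 0.0005 0.0015 0 0" --pt "0 0 -0.45 0.0005 0.0015 0 0"

```text
time: 16.5
tool_pos: [0.5146, 0.2108, 0.1035]
ee_rot: [3.138, -0.001, 1.925]
wrist_force: [1.9, 1.0, 6.2]
width: 0.0089
finger_force: 30.0
```

```bash
python3 st.py
```

```text
{'time': 16.5, 'tool_pos': array([0.5146, 0.2108, 0.1035]), 'ee_rot': array([ 3.1382, -0.001 ,  1.9247]), 'wrist_force': array([1.8853, 0.9535, 6.1982]), 'wrist_torque': array([ 0.3344, -0.3649,  0.0727]), 'width': 0.008906865970264825}
```

Emit:
apply_moves --pt "0 0 -0.08 0.0003 0 0 0" --pt "0 0 -0.16 0.0006 0.0003 0 0" --pt "0 0 -0.23 0.001 0.0005 0 0" --pt "0 0 -0.3 0.001 0.0005 0 0" --pt "0 0 -0.34 0.001 0.0005 0 0"

```text
time: 17.0
tool_pos: [0.5153, 0.211, 0.1034]
ee_rot: [3.14, -0.001, 1.586]
wrist_force: [0.6, 0.9, 7.4]
width: 0.0088
finger_force: 30.0
```

```bash
python3 st.py
```

```text
{'time': 17.0, 'tool_pos': array([0.5153, 0.211 , 0.1034]), 'ee_rot': array([ 3.1395, -0.0014,  1.5862]), 'wrist_force': array([0.5899, 0.8748, 7.3896]), 'wrist_torque': array([ 0.1151, -0.2198,  0.0369]), 'width': 0.008750261436906385}
```

Emit:
apply_moves --pt "0 0 -0.03 0 0 0 0" --pt "0 0 -0.06 0 0 0 0" --pt "0 0 -0.08 0 0 0 0" --pt "0 0 -0.1 0 0 0 0" --pt "0 0 -0.1 0 0 0 0"

```text
time: 17.5
tool_pos: [0.5155, 0.211, 0.1035]
ee_rot: [3.139, -0.002, 1.489]
wrist_force: [1.2, 0.7, 7.1]
width: 0.009
finger_force: 30.0
```

```bash
python3 st.py
```

```text
{'time': 17.5, 'tool_pos': array([0.5155, 0.211 , 0.1035]), 'ee_rot': array([ 3.1393, -0.0017,  1.4886]), 'wrist_force': array([1.2046, 0.7118, 7.1346]), 'wrist_torque': array([ 0.0959, -0.2407,  0.3344]), 'width': 0.008958070256038482}
```

Emit:
apply_moves --pt "0 0 -0.01 0 0 0 0" --pt "0 0 -0.02 0 0 0 0" --pt "0 0 -0.02 0 0 0 0" --pt "0 0 -0.02 0 0 0 0" --pt "0 0 -0.02 0 0 0 0"

```text
time: 18.0
tool_pos: [0.5154, 0.2111, 0.1034]
ee_rot: [3.139, -0.002, 1.469]
wrist_force: [1.1, 0.8, 6.0]
width: 0.0089
finger_force: 30.0
```

```bash
python3 look.py turned.png
```

```text
{'time': 18.1, 'tool_pos': array([0.5155, 0.2112, 0.1035]), 'ee_rot': array([ 3.1393, -0.0019,  1.469 ]), 'wrist_force': array([1.1228, 0.4007, 6.4561]), 'wrist_torque': array([ 0.0993, -0.304 ,  0.3115]), 'width': 0.008874516398282097, 'joint_positions': array([0.2865, 0.1424, 1.5137, 0.0009, 1.4826, 0.3881])}
side key_tip [(0.75, array([363. , 282.4])), (0.65, array([295.4, 195.5])), (0.44, array([296.3, 201.7])), (0.31, array([260.6, 163.6]))]
side lock_mouth [(0.88, array([295.2, 189.6]))]
top key_tip [(0.74, array([381.3, 177.8]))]
top lock_mouth [(0.63, array([300.8, 232.3]))]
exp tip [[296.7004 198.4637]] [[299.5551 230.272 ]] lock [[294.8591 190.9936]] [[300.1797 230.9462]]
```

View pics/turned.png

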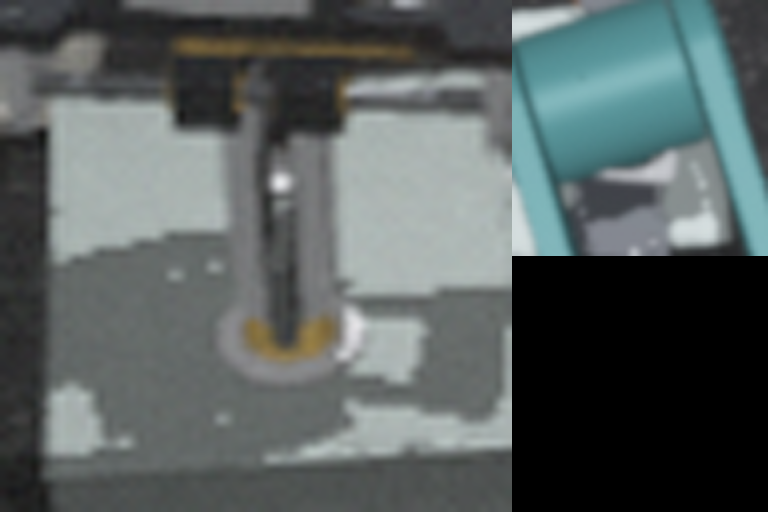

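The key, seen edge-on, has turned a quarter in the plug (crop 285,330). It is held there with about 0.3 N m against the stop, well above the spring's 0.08 N m, so I'm handing in.

```bash
python3 -c "
from bench import *
print(close_job())"
```

```text
the job is handed in; nothing more can be done
None
```

I pressed the plunger to its stop and let it come back up, then pushed the grey key home in the lock and turned it clockwise to its stop; I handed the job in at about 18 s with the gripper still holding it there, and did not see the verdict.

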